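# Hold the sprung lid of an inlaid box at the index of its stay

### The job

The lid of the inlaid box has to be held at the opening set on its brass stay while the colleague across the bench tightens the stay's wing screw. Someone left a thin plastic mixing cup on the lid: pick it up gently without denting it and set it down upright on the bare bench (do not drop it), then raise the lid against the spring hinges until the clamp screw on the lid's end lines up with the index rider on the stay, and finish while still holding it there. Never let the lid snap shut, do not shift the rider, and leave the other things on the bench where they are.

Things in the scene. Friction and masses are not known exactly. Their poses are not given: they have to be found in the camera images.
- box: inlaid dark box, fixed to the bench: 210 mm deep (x), 300 mm wide (y), 100 mm high without lid. Origin: centre of its underside. Its front (its -x side, lock plate) looks AWAY from the robot; the hinges are along its top edge nearest the robot. On its -y end (the robot's left) stands the stay: a slotted brass arc of 155 mm radius about the hinge line, reaching 260 mm above the bench
- box_hinge (a point): middle of the hinge line, on the robot's side of the box: in the box's frame 105 mm to +x, 100 mm up; the hinge line runs along the box's y axis
- lid (a joint): lid angle in rad: 0 shut, grows as the front edge rises, stops at 1.25. The lid is a 16 mm slab, 210 x 300 mm, about 0.55 kg, on the box's rim; its top face is 116 mm above the bench when shut. Spring hinges push it shut: with its weight it takes about 4 to 5 N at the knob to start it, 5 to 7 N at 0.7 rad; it slams shut if let go
- knob (a point): centre of the knob's ball on the lid: dark wood, 26 mm diameter, on an 11 mm stem, 28 mm above the lid's top face, 22 mm inside its front edge, midway along it; with the lid shut 188 mm to the front (box -x) of the hinge line and 44 mm above it. Take it deep and firmly, pinched along the hinge direction, and tilt the hand with the lid: a ball twisted between the pads creeps out
- lid_screw (a point): the clamp screw on the lid's -y end (steel pin 7 mm, brass wing head) which runs in the stay's slot, 155 mm from the hinge line, 8 mm above the lid's underside; this point is where it passes through the stay, 156 mm from the lid's middle
- stay_index (a joint): where the index rider is set on the stay, as a lid angle in rad (0.45 to 0.8): when joint lid equals it, the clamp screw is at the index
- index_line (a point): where the clamp screw must be: the point in the slot's middle beside the index rider, which is a small dark steel saddle (20 x 14 x 16 mm) on the stay's outer edge; it coincides with point lid_screw when the lid stands at the index
- cup: the empty white plastic mixing cup standing on the lid: 70 mm high, 43 mm diameter at the foot, 57 mm below a 60 mm rim bead, walls 3 mm, about 30 g. Origin: centre of its underside, z up. It dents if either finger presses it with over 40 N: a light grip (20 to 30 N) carries it. The bench to the robot's right of the box (y -0.2 to -0.34 m, x 0.44 to 0.6 m) is bare but for things listed here
- cup_b: another such cup with a stirring stick in it, standing on the bench; leave it. Origin: centre of its underside
- glue: white glue bottle with orange cap, 52 mm diameter, 150 mm high, upright on the bench; leave it. Origin: centre of its underside
- hammer: hammer lying on the bench, 280 mm long; leave it. x runs from handle to head
- square: try square lying on the bench: 110 mm wooden stock (along its y, at the origin), 170 mm steel blade to +x; leave it
- chisel: chisel lying on the bench, 220 mm long along its x, origin near its middle; leave it
- strip_a: dark wooden strip lying behind the box, 340 mm long along its y, 36 mm wide, 12 mm high; leave it
- offcut: small dark wooden offcut, 60 x 90 x 10 mm, lying on the bench; leave it

How it is judged:
By the outcome, as a careful person would: the job done as asked, in the order asked, and still so for the second after the job is handed in, while the arm keeps its last pose, push and grip.
It also fails if it takes over 51 s, if anything falls off the work surface, if the arm or the gripper's body presses on something with over 40 N, if the wrist force passes 120 N, or if a joint passes its speed limit or range.

### The arm

A 6-joint arm with a two-finger parallel gripper is mounted at the origin on the work surface. World frame = base frame: x ahead of the robot, y to its left, z up, the work surface at z = 0. Lengths are in m, angles in rad, forces in N, time in s.
With the tool pointing down it reaches from about 0.325 to 0.775 m from the base axis. Payload 5.5 kg.
Tool frame: the origin (TCP) lies between the finger pads; the fingertips stand 22 mm ahead of it and the grasp point (between the pads) lies 3 mm ahead of it (manip.nose_length is the distance from the TCP to the fingertips, in m); z points along the fingers, y is the line along which they close (so a half turn about z gives the same grasp; the last joint's range is limited). The gripper opens to 88 mm and grips with 3 to 60 N. Pads are 20 mm wide; open, the fingers measure 115 mm over their backs; the gripper's body (75 mm by 178 mm) begins 61 mm behind the grasp point.
Start: joints at [-1.218, 0.091, 1.231, -0, 1.82, -0.057], TCP at [0.239, -0.55, 0.245] pointing down, gripper open.
Joint ranges: [-2.87, 2.87], [-0.86, 2.18], [0.17, 2.46], [-1.51, 4.65], [0.06, 2.69], [-2.65, 2.65]. Speed limits (rad/s): [2.57, 2.57, 3.01, 3.14, 3.14, 3.14].

### API

Orientations are given as a unit quaternion [x, y, z, w].
In Python, from station import manip, viewer, telemetry gives the robot as it stands (manip), with the cameras (viewer) and the readings (telemetry). Calls block until the motion is done:
- manip.move_ptp(position, orientation): joint-space move of the TCP to a pose.
- manip.movel(position, ori=None, speed=0.15, force_limit=None): straight line of the TCP; ori=None keeps the orientation; speed is the mean speed in m/s. With force_limit (N) it stops when the force on the tool has changed by that much, and returns True; else False.
- manip.set_joints(angles): joint-space move.
- manip.gripper_to(opening, strength=None): finger opening in m; strength is the grip in N (None keeps the last); returns when the fingers have stopped.
- manip.wait(seconds).
- manip.inverse_kinematics(position, orientation): joint angles nearest the present ones, or None.
- telemetry.observe(): the state.
- viewer.camera(name): name is "scene" or "top"; returns (picture, depth): 400x640x3 uint8, blue, green, red; 400x640 float32, m along the optical axis (not along the pixel's ray), 0 where there is no reading.
- viewer.camera_model(name): a dict with "fx", "fy", "cx", "cy" (pixels), "k1" (the pictures are not rectified: a ray, as slopes to the right and down, at radius r is drawn at 1 + k1 r^2 times it, then the intrinsics apply), "eye" and "attitude" of the camera in the world. Camera axes: x right, y up, looking along -z (the intrinsics and any distortion apply to the point x, -y, -z); pixel columns grow to the right and rows downward; lengths in m; the calibration is good to about 2 mm. A picture is of the moment at which its call begins. camera_model takes no time and is no camera call.
A pose or a line that the arm cannot do raises manip.IKError and nothing moves.
- manip.hand_in(): hands the job in; it is judged then, once.
The state is a dict: "time_s": time; "joints": joint angles; "dq": joint speeds; "joint_torque": joint torques, N m; "tool_pos": TCP position; "tool_rot": TCP orientation; "wrist_force": force on the tool from outside, world axes, zero at the start; "ft_torque": the same for the moment, N m; "gripper_width": finger opening in m; "grasp_force": force on a finger pad.
Only numpy, scipy, OpenCV 4.12 (cv2) and the standard library are available. Lean on these libraries where they do the work, as an engineer would, in place of code of your own. Each camera call takes 0.05 s, during which the arm holds its last target. There are 200 camera calls.

## Working session

There is one attempt and no reset: what is moved stays moved. The work goes in short steps, each a Python script; the robot and the scene stay as the last script left them, time stands still between calls to the robot, and variables do not carry over. Pictures are saved under pics/ and viewed, at most 10 in all, crops included, and the job is handed in when it is done.

```bash
ls; mkdir -p pics
python3 - <<'E'
from station import manip, viewer, telemetry
import cv2
for n in("scene","top"):
    p,d=viewer.camera(n); cv2.imwrite(f"pics/{n}0.png",p); import numpy as np; np.save(f"pics/{n}0.npy",d)
    print(n,viewer.camera_model(n),d.min(),d.max())
o=telemetry.observe(); print(o)
E
```

```text
pics
station.py
scene {'fx': 422.9517962168715, 'fy': 422.9517962168715, 'cx': 324.17625618210906, 'cy': 193.55538029581047, 'k1': -0.025994105600048435, 'eye': array([ 1.20110375, -0.67374967,  1.17736884]), 'attitude': array([0.31292371, 0.12795963, 0.35810265, 0.87032613])} 0.0 3.9953415
top {'fx': 381.46989424241514, 'fy': 381.46989424241514, 'cx': 320.47953811146533, 'cy': 202.11084211337592, 'k1': -0.06619353239949301, 'eye': array([ 0.51130695, -0.03767876,  1.16634101]), 'attitude': array([-0.01629008,  0.01747384,  0.71444293, -0.69928577])} 0.0 1.9926627
{'time_s': 0.1, 'joints': array([-1.21770247e+00,  9.17929719e-02,  1.23176981e+00, -1.11517496e-05,
        1.81982328e+00, -5.67215846e-02]), 'dq': array([ 0.00035023, -0.00118869, -0.00411865,  0.00102926,  0.00101647,
        0.00082033]), 'joint_torque': array([ 3.78927376e-03, -4.47857273e+01, -4.07569778e+01,  7.01060216e-02,
        2.84794247e-02, -8.63615082e-05]), 'tool_pos': array([ 0.23896507, -0.55010085,  0.24361185]), 'tool_rot': array([ 9.79079651e-01,  2.03475388e-01, -1.37739104e-04, -8.86078023e-04]), 'wrist_force': array([0.34297997, 0.46048921, 0.43917334]), 'ft_torque': array([ 0.02734846, -0.02485699, -0.00385435]), 'grasp_force': 0.0, 'gripper_width': 0.08758104694032195}
```

View pics/scene0.png

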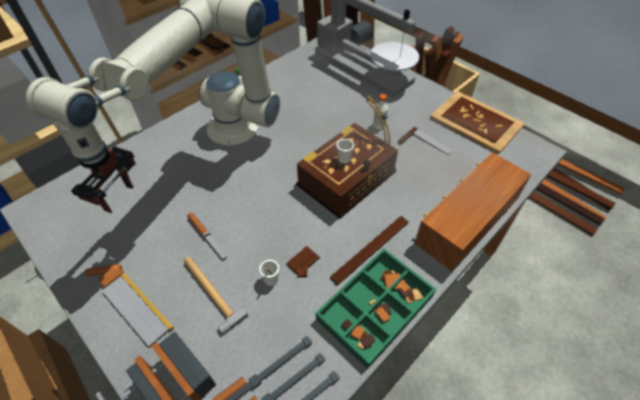

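View pics/top0.png

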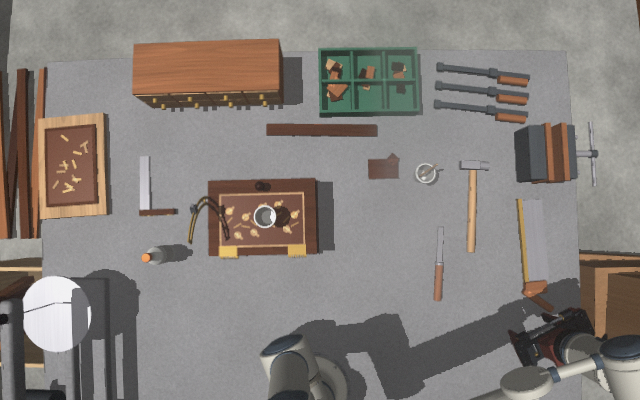

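The scene view shows the box at about (345,168) with the cup at (345,150), and the stay at (378,110). In the top view the lid spans (208-317, 180-255), with the cup at (264,216), the knob at (262,185), the stay at x≈190-228 and the hinges at y≈251. I'll zoom in on both.

```bash
python3 - <<'E'
import cv2
t=cv2.imread("pics/top0.png")[165:275,130:330]; cv2.imwrite("pics/topc.png",cv2.resize(t,None,fx=4,fy=4,interpolation=cv2.INTER_CUBIC))
t=cv2.imread("pics/scene0.png")[80:220,285:435]; cv2.imwrite("pics/scenec.png",cv2.resize(t,None,fx=4,fy=4,interpolation=cv2.INTER_CUBIC))
E
cat > h.py <<'E'
import numpy as np, cv2
from scipy.spatial.transform import Rotation as R
from station import manip, viewer, telemetry
def cam(n):
    m=viewer.camera_model(n); K=np.array([[m["fx"],0,m["cx"]],[0,m["fy"],m["cy"]],[0,0,1]])
    return K,np.array([m["k1"],0,0,0.]),np.array(m["eye"]),R.from_quat(m["attitude"])
def ray(n,uv):
    K,D,e,A=cam(n); p=cv2.undistortPoints(np.float64(uv).reshape(-1,1,2),K,D).reshape(-1,2)
    d=A.apply(np.c_[p[:,0],-p[:,1],-np.ones(len(p))]); return e,d
def plane(n,uv,z):
    e,d=ray(n,uv); return e+d*((z-e[2])/d[:,2])[:,None]
def depthpt(n,uv,d):
    e,r=ray(n,uv); uv=np.atleast_2d(uv).astype(int); return e+r*d[uv[:,1],uv[:,0]][:,None]
def proj(n,P):
    K,D,e,A=cam(n); q=A.inv().apply(np.atleast_2d(P)-e)*[1,-1,-1]
    return cv2.projectPoints(q,np.zeros(3),np.zeros(3),K,D)[0].reshape(-1,2)
def tri(uv1,uv2):   # scene, top
    (a,d),(b,f)=ray("scene",uv1),ray("top",uv2); d,f=d[0],f[0]
    s=np.linalg.lstsq(np.c_[d,-f],b-a,rcond=None)[0]; p,q=a+s[0]*d,b+s[1]*f
    return (p+q)/2,np.linalg.norm(p-q)
E
```

```text
(no output)
```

View pics/topc.png

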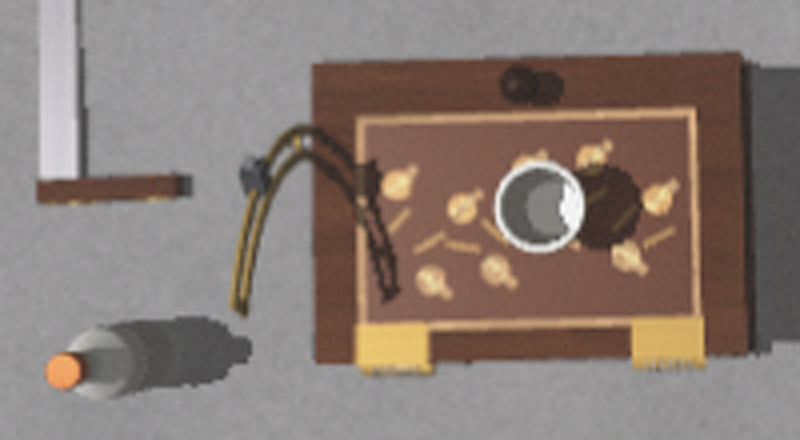

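View pics/scenec.png

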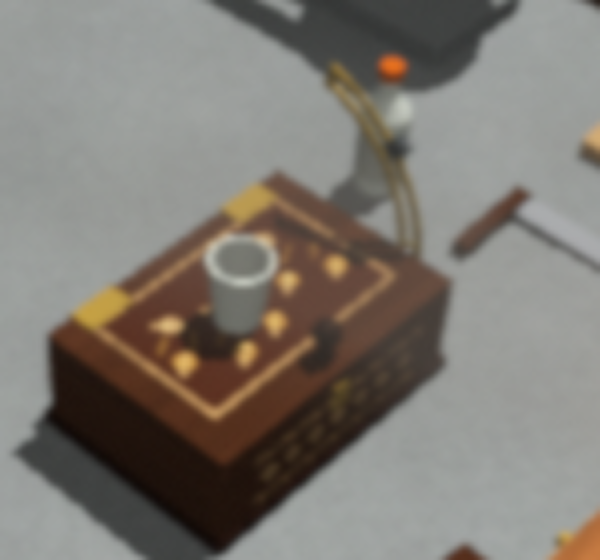

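The crops show the lid corners in the top crop at about (313,65), (742,54), (748,353) and (316,363). The cup rim centre is at (540,206), the knob ball at (519,84) with its shadow to the right, and the rider at (256,177) in the top crop and (398,147) in the scene crop.

```bash
cat > meas.py <<'E'
from h import *
t=cv2.imread("pics/top0.png"); s=cv2.imread("pics/scene0.png"); dt=np.load("pics/top0.npy"); ds=np.load("pics/scene0.npy")
def c2(p,o): return (np.array(p)+.5)/4-.5+np.array(o)
T,S=(130,165),(285,80)
cor=c2([(313,65),(742,54),(748,353),(316,363)],T)
P=plane("top",cor,.116); print("lid corners",P.round(4)); 
print("edges",[np.linalg.norm(P[i]-P[(i+1)%4]).round(4) for i in range(4)],"centre",P.mean(0).round(4))
corS=c2([(450,283),(218,465),(52,335),(280,172)],S); PS=plane("scene",corS,.116); print("scene corners FL FR BR BL",PS.round(4),PS.mean(0).round(4))
for i,j in zip(corS,[0,1,2,3]): print("tri",tri(i,cor[j]))
# depth check of lid
q=c2([(450,270),(340,120),(600,300),(700,100)],T).round(); print("lid depth pts",depthpt("top",q,dt).round(4))
# cup: rim, top view white ring; height from 2 views
g=c2([(540,206)],T); gs=c2([(240,261)],S); print("cup rim tri",tri(gs,g), "plane",plane("top",g,.186),plane("scene",gs,.186))
k=c2([(519,84)],T); ks=c2([(322,340)],S); print("knob tri",tri(ks,k),plane("top",k,.144),plane("scene",ks,.144))
# rider masks: neutral/bluish dark pixels near
def mask(im,c,r=6):
    x,y=c.astype(int); w=im[y-r:y+r+1,x-r:x+r+1].astype(int); return w,(x-r,y-r)
for n,im,d,c in(("top",t,dt,c2((256,177),T)),("scene",s,ds,c2((398,147),S))):
    w,o=mask(im,c); m=(w.max(2)<95)&(w[...,0]-w[...,2]>-8); nl,lab,st,ce=cv2.connectedComponentsWithStats(m.astype(np.uint8))
    print(n,o,(m*1)); print(st,ce+o); print((d[o[1]:o[1]+13,o[0]:o[0]+13]*1000).astype(int))
r,e=tri(c2((398,147),S),c2((256,177),T)); print("rider",r,e)
gl=c2([(67,370)],T); print("glue cap",plane("top",gl,.15))
E
python3 meas.py
```

```text
lid corners [[ 0.6273  0.2717  0.116 ]
 [ 0.6282 -0.0266  0.116 ]
 [ 0.4224 -0.0264  0.116 ]
 [ 0.4211  0.2715  0.116 ]]
edges [np.float64(0.2983), np.float64(0.2058), np.float64(0.2979), np.float64(0.2062)] centre [0.5247 0.1225 0.116 ]
scene corners FL FR BR BL [[ 0.6305  0.2739  0.116 ]
 [ 0.6275 -0.0232  0.116 ]
 [ 0.426  -0.0189  0.116 ]
 [ 0.4235  0.2777  0.116 ]] [0.5269 0.1273 0.116 ]
tri (array([0.6286835 , 0.27360652, 0.11437304]), np.float64(0.003620440168435997))
tri (array([ 0.62853766, -0.02589784,  0.11906215]), np.float64(0.0019975975350149558))
tri (array([ 0.42535596, -0.02356374,  0.11904625]), np.float64(0.007932647667659715))
tri (array([0.42330392, 0.27321586, 0.11801782]), np.float64(0.006109161208650367))
lid depth pts [[0.4837 0.1778 0.1165]
 [0.5873 0.2515 0.1178]
 [0.4596 0.0736 0.1145]
 [0.596  0.0021 0.1143]]
cup rim tri (array([0.5261656 , 0.10558429, 0.18685662]), np.float64(0.0030707676072975905)) plane [[0.52513914 0.10456368 0.186     ]] [[0.52649829 0.10751809 0.186     ]]
knob tri (array([0.60841826, 0.12430715, 0.13816058]), np.float64(0.000703201
[... 2304 characters left out ...]
9 1467 1466 1460 1454 1457 1460 1792 1796 1799]
 [1480 1478 1682 1465 1460 1456 1458 1455 1452 1450 1451 1807 1797]
 [1489 1487 1482 1463 1465 1455 1453 1454 1448 1451 1454 1795 1796]
 [1699 1485 1490 1689 1464 1461 1463 1452 1464 1461 1794 1790 1798]
 [1696 1488 1480 1489 1472 1468 1461 1455 1457 1789 1779 1772 1780]
 [1706 1703 1488 1486 1699 1463 1471 1468 1713 1782 1785 1789 1780]
 [1702 1706 1498 1483 1486 1702 1478 1472 1726 1783 1776 1780 1781]
 [1714 1706 1703 1490 1491 1706 1714 1474 1473 1771 1776 1767 1769]
 [1720 1712 1714 1495 1486 1717 1714 1478 1477 1770 1768 1767 1768]]
rider [0.54803741 0.28000619 0.21841227] 0.004797813100417244
glue cap [[0.42179116 0.43141504 0.15      ]]
```

Run:
```python
from plan import *
o=telemetry.observe; 
manip.move_ptp([.5258,.105,.27],DOWN); print(o()["time_s"])
manip.movel([.5258,.105,.159],speed=.15)
manip.gripper_to(.03,24); s=o(); print(s["time_s"],s["gripper_width"],s["grasp_force"],s["wrist_force"])
p,d=viewer.camera("scene"); p2,_=viewer.camera("top")
cv2.imwrite("pics/g.png",np.vstack([cv2.resize(p[60:210,270:430],(640,600))[:300*2:2],cv2.resize(p2[165:275,130:330],(640,300))]))
```

```text
2.6333
4.1333 0.055673844368684645 24.000042916741222 [0.09085102 0.85591444 1.53825498]
```

View pics/g.png

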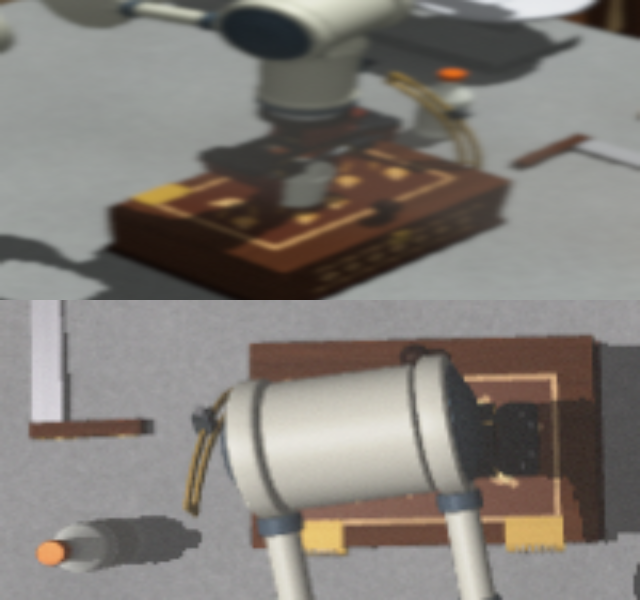

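The cup is gripped cleanly at 24 N with a width of 55.7 mm. In the top half of the picture the fingers are around the cup at (305,185). In the bottom half the wrist lies above the stay, with room to spare.

Run:
```python
from plan import *
o=telemetry.observe
p,d=viewer.camera("top"); e=depthpt("top",[(215,205),(240,205)],d); print("wrist top z",e.round(3))
manip.movel([.5258,.105,.26],speed=.2); s=o(); print(s["time_s"],s["gripper_width"],s["grasp_force"],s["wrist_force"])
manip.move_ptp([.5,-.24,.16],DOWN)
manip.movel([.5,-.24,.052],speed=.15); s=o(); print(s["time_s"],s["wrist_force"],s["grasp_force"])
hit=manip.movel([.5,-.24,.039],speed=.02,force_limit=2.5); s=o(); print(hit,s["time_s"],s["tool_pos"],s["wrist_force"],s["gripper_width"])
```

```text
wrist top z [[0.541 0.141 0.52 ]
 [0.54  0.097 0.525]]
4.9417 0.056373946687452166 24.000030364841223 [0.08658361 0.66161351 0.96820506]
7.1583 [ 1.10776331  0.01825636 -0.27209505] 23.999943556264043
True 7.65 [ 0.50018863 -0.23968569  0.04320776] [-0.75763921  1.28739274  3.57762617] 0.0560047151389501
```

Run:
```python
from plan import *
o=telemetry.observe
manip.gripper_to(.088); manip.movel([.5,-.24,.2],speed=.15)
manip.move_ptp([.608,.1228,.26],DOWN); print(o()["time_s"])
p,d=viewer.camera("scene"); p2,d2=viewer.camera("top")
np.save("pics/t2.npy",d2); cv2.imwrite("pics/s2full.png",p);cv2.imwrite("pics/t2full.png",p2)
cv2.imwrite("pics/p2.png",np.vstack([cv2.resize(p[60:300,200:440],(600,600))[::2],cv2.resize(p2[150:270,180:440],(600,277))]))
```

```text
10.95
```

View pics/p2.png

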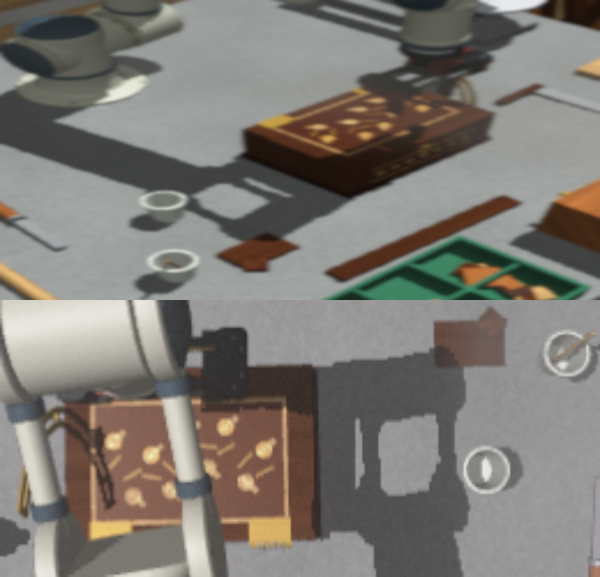

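The cup stands upright on the bench at (487,470) in the lower crop, and the hand is above the knob. Next I grip the knob and check the centring.

Run:
```python
from plan import *
o=telemetry.observe
p,q=knob_pose(0)
print(manip.movel(p,speed=.12,force_limit=8)); s=o(); print(s["time_s"],s["tool_pos"],s["wrist_force"])
manip.gripper_to(.0,58); s=o(); print(s["time_s"],s["gripper_width"],s["grasp_force"],s["tool_pos"],s["wrist_force"],s["ft_torque"])
```

```text
False
12.175 [0.60900628 0.12289198 0.14427402] [0.59141725 0.37335827 0.3797708 ]
13.2 0.023649132418927486 57.99969971179962 [0.60848056 0.12538538 0.14300039] [ 0.65367815  8.61997946 -0.98305545] [ 1.38900053 -0.12445714  0.01089266]
```

```bash
sed -i 's/^HX,HZ=.*/HX,HZ=0.421,0.100; BY=0.1265/' plan.py
python3 - <<'E'
from plan import *
o=telemetry.observe
for th in (.06,.12,.2,.3,.4):
    p,q=knob_pose(th); manip.movel(p,q,speed=.06); s=o()
    r=R.from_euler("y",th); f=r.apply(s["wrist_force"])  # in lid frame
    print(th,s["time_s"].__round__(2),(s["tool_pos"]-p).round(4),"lidF",f.round(2),"T",s["ft_torque"].round(2),s["gripper_width"].round(4))
p,d=viewer.camera("scene"); p2,d2=viewer.camera("top")
np.save("pics/s3.npy",d); np.save("pics/t3.npy",d2); cv2.imwrite("pics/s3full.png",p);cv2.imwrite("pics/t3full.png",p2)
cv2.imwrite("pics/p3.png",np.vstack([cv2.resize(p[80:200,290:450],(640,480))[:300],cv2.resize(p2[150:270,170:330],(400,300)).repeat(1,0)[:, :].copy() if 0 else cv2.resize(p2[165:255,130:322],(640,300))]))
E
```

```text
Traceback (most recent call last):
AttributeError: 'float' object has no attribute 'round'
```

Run:
```python
from plan import *
o=telemetry.observe
for th in (.06,.12,.2,.3,.4):
    p,q=knob_pose(th); manip.movel(p,q,speed=.06) if th>.06 else 0; s=o()
    f=R.from_euler("y",th).apply(s["wrist_force"])  # in lid frame
    print(th,round(s["time_s"],2),(s["tool_pos"]-p).round(4),"lidF",f.round(2),"T",s["ft_torque"].round(2),round(s["gripper_width"],4))
p,d=viewer.camera("scene"); p2,d2=viewer.camera("top")
np.save("pics/s3.npy",d); np.save("pics/t3.npy",d2); cv2.imwrite("pics/s3full.png",p);cv2.imwrite("pics/t3full.png",p2)
cv2.imwrite("pics/p3.png",np.vstack([cv2.resize(p[85:160,290:450],(640,300)),cv2.resize(p2[165:255,130:322],(640,300))]))
```

```text
0.06 13.55 [-0.0003 -0.001  -0.0008] lidF [ 0.9  -4.5  -4.01] T [-0.47 -0.12  0.03] 0.0238
0.12 13.89 [-0.0004 -0.001  -0.0007] lidF [ 0.48 -4.91 -4.71] T [-0.6  -0.   -0.04] 0.0238
0.2 14.3 [-0.0004 -0.001  -0.0007] lidF [ 1.11 -5.22 -5.57] T [-0.61  0.01 -0.07] 0.0241
0.3 14.78 [-0.0003 -0.001  -0.0007] lidF [ 0.45 -5.64 -5.5 ] T [-0.55 -0.02 -0.12] 0.0239
0.4 15.25 [-0.0003 -0.0011 -0.0007] lidF [ 1.02 -5.13 -5.51] T [-0.59  0.07 -0.21] 0.0241
```

View pics/p3.png

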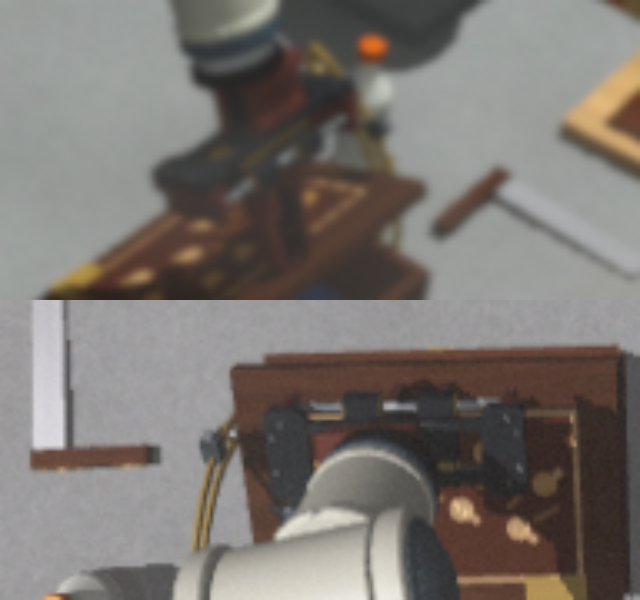

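The lid follows well, with about 1 N radial, so the hinge estimate is right. In the lower crop the rider is at (215,445), left of the lid's end. I'll now refine the index angle from the unobstructed first pictures, removing camera bias with the lid, whose pose is now known from contact.

```bash
cat > ridx.py <<'E'
from h import *
dt=np.load("pics/top0.npy"); ds=np.load("pics/scene0.npy")
C=np.array([.526,.1253])
def c2(p,o): return (np.array(p)+.5)/4-.5+np.array(o)
cor={"top":c2([(313,65),(742,54),(748,353),(316,363)],(130,165)),"scene":c2([(450,283),(218,465),(52,335),(280,172)],(285,80))}
box=np.array([[.105,.15],[.105,-.15],[-.105,-.15],[-.105,.15]])+C
res={}
for n,d in(("top",dt),("scene",ds)):
    pr=proj(n,np.c_[box,np.full(4,.116)]); off=(cor[n]-pr); print(n,"pixel offsets",off.round(2).tolist())
    o=off.mean(0); res[n]=o
    # lid plane depth bias
    g=np.stack(np.meshgrid(np.arange(.45,.6,.01),np.r_[np.arange(.0,.05,.01),np.arange(.2,.26,.01)]),-1).reshape(-1,2)
    uv=proj(n,np.c_[g,np.full(len(g),.116)])+o; z=d[uv[:,1].round().astype(int),uv[:,0].round().astype(int)]
    e,r=ray(n,uv-o); ex=(e+r*z[:,None])[:,2]; A=np.c_[np.ones(len(g)),g-C]; cf=np.linalg.lstsq(A,ex-.116,rcond=None)[0]; print(" lid z bias/slope",cf.round(4),"med",np.median(ex).round(4))
    # cloud near stay
    yy,xx=np.mgrid[0:400,0:640]; uvs=np.c_[xx.ravel(),yy.ravel()].astype(float); e,r=ray(n,uvs-o); P=e+r*d.ravel()[:,None]
    P[:,2]-=np.median(ex)-.116
    m=(abs(P[:,1]-.281)<.022)&(P[:,2]>.125)&(P[:,2]<.27)&(P[:,0]>.42)&(P[:,0]<.62); Q=P[m]
    rad=np.hypot(Q[:,0]-.421,Q[:,2]-.1); ph=np.arctan2(Q[:,2]-.1,Q[:,0]-.421)-.0516
    for a in np.arange(.2,1.15,.05):
        k=(ph>=a)&(ph<a+.05)
        if k.sum(): print(f"  th {a:.2f} n{k.sum():3d} r {np.percentile(rad[k],[10,50,90]).round(4)} y {np.percentile(Q[k,1],[5,50,95]).round(3)}")
    np.save(f"pics/Q_{n}.npy",Q)
p,e=tri([383.95,116.4]-res["scene"],[193.67,209.0]-res["top"]); print("rider",p,e,"r",np.hypot(p[0]-.421,p[2]-.1),"idx",np.arctan2(p[2]-.1,p[0]-.421)-.0516)
E
python3 ridx.py
```

```text
top pixel offsets [[1.29, 1.31], [0.71, 0.99], [0.62, -0.51], [1.38, -0.06]]
 lid z bias/slope [-0.0008 -0.0102 -0.001 ] med 0.1153
  th 0.20 n  8 r [0.1443 0.1546 0.1657] y [0.281 0.281 0.283]
  th 0.25 n  5 r [0.1435 0.1604 0.1652] y [0.281 0.281 0.282]
  th 0.30 n  7 r [0.148  0.1611 0.1661] y [0.28  0.281 0.283]
  th 0.35 n  9 r [0.1432 0.1488 0.1658] y [0.28  0.281 0.283]
  th 0.40 n  7 r [0.1456 0.1617 0.1658] y [0.281 0.281 0.283]
  th 0.45 n  9 r [0.1431 0.1483 0.1666] y [0.281 0.281 0.283]
  th 0.50 n  9 r [0.1447 0.16   0.1664] y [0.28  0.281 0.282]
  th 0.55 n  3 r [0.1426 0.1448 0.1599] y [0.281 0.281 0.281]
  th 0.60 n  6 r [0.1457 0.1579 0.1778] y [0.276 0.281 0.281]
  th 0.65 n 23 r [0.1482 0.1732 0.1846] y [0.275 0.278 0.285]
  th 0.70 n 54 r [0.1607 0.1727 0.1815] y [0.275 0.282 0.288]
  th 0.75 n 11 r [0.1498 0.1636 0.1666] y [0.28  0.282 0.284]
  th 0.80 n 11 r [0.1464 0.1505 0.1668] y [0.28  0.281 0.284]
  th 0.85 n 12 r [0.1447 0.1559 0.168 ] y [0.28  0.281 0.283]
  th 0.90 n 13 r [0.1496 0.1642 0.1686] y [0.28  0.282 0.284]
  th 0.95 n 13 r [0.1438 0.1504 0.1685
[... 930 characters left out ...]
.1737 0.1878] y [0.274 0.278 0.286]
  th 0.70 n 21 r [0.1459 0.1749 0.1815] y [0.273 0.281 0.287]
  th 0.75 n  9 r [0.1492 0.1521 0.1659] y [0.277 0.281 0.284]
  th 0.80 n  9 r [0.1466 0.1604 0.1684] y [0.279 0.281 0.284]
  th 0.85 n  9 r [0.1475 0.1639 0.1682] y [0.279 0.281 0.283]
  th 0.90 n  8 r [0.1451 0.1549 0.1677] y [0.279 0.283 0.284]
  th 0.95 n  9 r [0.1455 0.1616 0.1655] y [0.279 0.283 0.285]
  th 1.00 n  9 r [0.1434 0.1624 0.1685] y [0.279 0.282 0.284]
  th 1.05 n 11 r [0.1471 0.1531 0.164 ] y [0.278 0.283 0.286]
  th 1.10 n  7 r [0.148  0.165  0.1687] y [0.277 0.28  0.285]
rider [0.54726882 0.28090237 0.21711344] 0.00010858193903034558 r 0.172218970456322 idx 0.6961985898316948
```

```bash
sed -i 's/BY=0.1265/BY=0.1255/' plan.py
cat > ver.py <<'E'
from plan import *
def lidangle(d,th0):
    # lid plane from the top depth, on the lid's free right part; bias 1 px / -0.0102 slope from the shut lid
    K=[]; o=np.array([1.0,.43])
    g=np.stack(np.meshgrid(np.arange(.03,.19,.004),np.arange(-.018,.03,.004)),-1).reshape(-1,2)
    P=R.from_euler("y",-th0).apply(np.c_[g[:,0],g[:,1],np.full(len(g),.016)])+[HX,0,HZ]
    uv=(proj("top",P)+o).round().astype(int); e,r=ray("top",uv-o); Q=e+r*d[uv[:,1],uv[:,0]][:,None]
    L=R.from_euler("y",th0).apply(Q-[HX,0,HZ]); ok=abs(L[:,2]-.016)<.008
    c=np.polyfit(L[ok,0],L[ok,2],1); return th0+np.arctan(c[0])+.0102,ok.sum(),np.polyval(c,.1)-.016
E
python3 - <<'E'
from ver import *
for n in("top","scene"):
    Q=np.load(f"pics/Q_{n}.npy"); r=np.hypot(Q[:,0]-.421,Q[:,2]-.1); ph=np.arctan2(Q[:,2]-.1,Q[:,0]-.421)-.0516; k=(r>.1705)&(abs(ph-.7)<.12)
    print(n,k.sum(),np.percentile(ph[k],[0,5,50,95,100]).round(3),ph[k].mean().round(3))
print("at .4:",lidangle(np.load("pics/t3.npy"),.4))
o=telemetry.observe
for th in (.5,.6,.66,.697):
    p,q=knob_pose(th); manip.movel(p,q,speed=.05); s=o()
    f=R.from_euler("y",th).apply(s["wrist_force"])
    print(th,round(s["time_s"],2),(s["tool_pos"]-p).round(4),"lidF",f.round(2),"T",s["ft_torque"].round(2),round(s["gripper_width"],4))
v=s["tool_pos"]-[HX,BY,HZ]; print("lid from TCP",np.arctan2(v[2],v[0])-np.arctan2(.043,.188), "from shut ref",np.arctan2(v[2],v[0])-np.arctan2(.043,.6085-HX))
p,d=viewer.camera("scene"); p2,d2=viewer.camera("top"); print("depth",lidangle(d2,.697))
np.save("pics/s4.npy",d); np.save("pics/t4.npy",d2); cv2.imwrite("pics/s4full.png",p);cv2.imwrite("pics/t4full.png",p2)
cv2.imwrite("pics/p4.png",np.vstack([cv2.resize(p[85:160,300:460],(640,300),interpolation=cv2.INTER_CUBIC),cv2.resize(p2[180:240,170:298],(640,300),interpolation=cv2.INTER_CUBIC)]))
E
```

```text
top 47 [0.64  0.654 0.715 0.741 0.744] 0.708
scene 28 [0.631 0.653 0.695 0.732 0.736] 0.693
at .4: (np.float64(0.40499378312844764), np.int64(479), np.float64(-0.0005181634674613494))
0.5 15.88 [-0.0003 -0.0002 -0.0009] lidF [-0.23 -2.4  -6.4 ] T [-0.23  0.3  -0.09] 0.0239
0.6 16.42 [-0.0003 -0.0002 -0.0009] lidF [-2.49 -4.11 -6.08] T [-0.42  0.7  -0.23] 0.0241
0.66 16.8 [-0.0003 -0.0002 -0.0009] lidF [-3.19 -4.49 -7.02] T [-0.37  0.84 -0.31] 0.0242
0.697 17.09 [-0.0004 -0.0003 -0.0008] lidF [-3.83 -4.73 -6.57] T [-0.5   0.9  -0.42] 0.0237
lid from TCP 0.6957976362467344 from shut ref 0.6952181058660494
depth (np.float64(0.7044633145997674), np.int64(478), np.float64(-0.00016189057840591478))
```

View pics/p4.png

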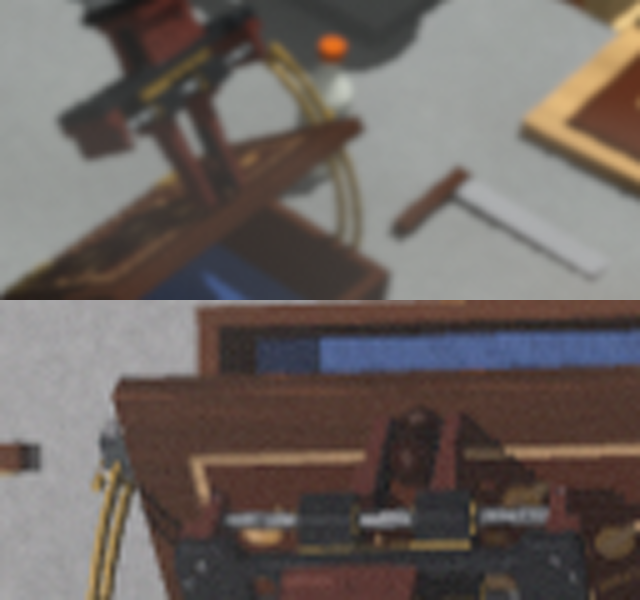

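In the lower crop the brass wing head (98,480) sits right beside the dark rider (112,445). As a last check I'll compare the wing head's pixel with where it should be at the index.

Run:
```python
from ver import *
im=cv2.imread("pics/t4full.png").astype(int); d=np.load("pics/t4.npy"); o=np.array([1.,.43])
u0,v0,u1,v1=185,202,200,225
w=im[v0:v1,u0:u1]; br=(w[...,2]-w[...,0]>35)
for r in range(v1-v0): print(v0+r,"".join("#" if b else("o" if w[r,c].max()<95 else ".") for c,b in enumerate(br[r])),(d[v0+r,u0:u1]*1000).astype(int))
for th in(.65,.67,.696,.72,.75):
    f=th+.0516; print(th,[ (proj("top",[[.421+.155*np.cos(f),y,.1+.155*np.sin(f)]])[0]+o).round(2).tolist() for y in(.281,.29,.296)])
# same difference test, points of the head by depth
yy,xx=np.mgrid[v0:v1,u0:u1]; uv=np.c_[xx.ravel(),yy.ravel()].astype(float); e,r=ray("top",uv-o); P=e+r*d[v0:v1,u0:u1].ravel()[:,None]
rad=np.hypot(P[:,0]-.421,P[:,2]-.1); k=(P[:,1]>.287)&(P[:,2]>.15)&(rad<.172); print(np.c_[P[k],rad[k],np.arctan2(P[k,2]-.1,P[k,0]-.421)-.0516].round(3))
```

```text
202 .........oooooo [1168 1171 1168 1168 1166 1169 1170 1164  927  927  924  926  926  929
  927]
203 .........oooooo [1168 1169 1169 1171 1169 1169 1169 1168  931  925  928  927  929  929
  931]
204 .........oooooo [1167 1166 1166 1170 1170 1166  944  945  940  929  932  929  929  930
  930]
205 ..........ooooo [1167 1165 1168 1166 1169 1165  940  942  939  931  935  932  933  932
  933]
206 ..........ooooo [1166 1173 1167 1169 1167 1165  940  942  941  934  935  935  935  933
  932]
207 .....o..ooooooo [1171 1161 1172 1171 1169  947  943  944  940  939  937  937  939  936
  936]
208 .....oooooooooo [1166 1167 1169 1167 1168  942  939  941  940  941  938  939  938  939
  942]
209 .....oooooooooo [1168 1161 1169 1167 1169  940  941  939  940  939  941  940  937  938
  938]
210 ......ooooooooo [1170 1166 1168 1166 1168  940  940  942  945  941  943  943  943  942
  943]
211 ......ooooooooo [1168 1164 1171 1168 1165  946  946  946  944  945  946  944  943  943
  945]
212 ......oo#oooooo [1167 1167 1167 1168 1165  964  945  944  949  948  945  945  946  944
  949]
213 .......##oooooo [1
[... 1311 characters left out ...]
], [189.39, 214.24]]
0.72 [[194.87, 215.12], [191.37, 215.19], [189.03, 215.24]]
0.75 [[194.46, 216.4], [190.94, 216.48], [188.6, 216.52]]
[[0.542 0.29  0.219 0.17  0.724]
 [0.542 0.287 0.219 0.17  0.725]
 [0.54  0.296 0.202 0.157 0.654]
 [0.538 0.295 0.203 0.156 0.672]
 [0.537 0.289 0.215 0.164 0.727]
 [0.535 0.296 0.208 0.157 0.705]
 [0.535 0.294 0.207 0.157 0.702]
 [0.535 0.289 0.214 0.161 0.733]
 [0.533 0.296 0.207 0.155 0.712]
 [0.533 0.294 0.207 0.155 0.715]
 [0.533 0.291 0.209 0.156 0.722]
 [0.53  0.297 0.213 0.157 0.752]
 [0.53  0.294 0.216 0.159 0.763]
 [0.53  0.293 0.21  0.155 0.74 ]
 [0.53  0.292 0.204 0.151 0.712]
 [0.528 0.294 0.214 0.156 0.766]
 [0.528 0.294 0.207 0.151 0.737]]
```

The wing head measures about 0.71 rad and the rider about 0.70 rad in the same view. The arm's own pose gives 0.696 against a triangulated rider angle of 0.696, so they line up. I'll check that the hold is steady, then hand in.

Run:
```python
from plan import *
manip.wait(1.0); s=telemetry.observe(); v=s["tool_pos"]-[HX,BY,HZ]
print(s["time_s"],np.arctan2(v[2],v[0])-np.arctan2(.043,.188),s["gripper_width"],s["grasp_force"],s["wrist_force"])
print(manip.hand_in())
```

```text
18.1917 0.6941739245281586 0.023880409800872377 57.99779176712036 [ 1.17047664 -4.54869676 -7.06052141]
the job is handed in; nothing more can be done
None
```

The job is handed in at 18.2 s: the cup stands upright on the bare bench, and the arm is holding the lid at about 0.694 rad, against about 0.696 rad measured for the index rider.

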